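Centre the open moisture tin on the stage

ROBOT

A 6-joint arm with a two-finger parallel gripper is mounted at the origin on a cart in front of the work surface, level with it; the furniture and walls round the work are solid. World frame = base frame: x ahead of the robot, y to its left, z up, the work surface at z = 0. Lengths are in m, angles in rad, forces in N, time in s.
With the tool pointing down it reaches from about 0.25 to 0.725 m from the base axis. Payload 4 kg.
Tool frame: the origin (TCP) lies midway between the tips of the shut fingers; the grasp point (between the pads) lies bot.pinch_z behind it (bot.pinch_z is the distance from the TCP to the grasp point, in m); z points along the fingers, y is the line along which they close (so a half turn about z gives the same grasp; the last joint's range is limited). The gripper opens to 85 mm and grips with 20 to 120 N. Pads are 22 mm wide; open, the fingers measure 114 mm over their backs; the gripper's body (76 mm by 85 mm) begins 54 mm behind the grasp point. The pads swing forward as they close: fully open they stand 13 mm farther back than shut.
Start: joints at [-1.241, 0.241, 0.005, 1.335, 0, 1.571], TCP at [0.162, -0.473, 0.231] pointing down, gripper open.
Joint ranges: [-2.72, 2.72], [-1.05, 1.87], [-1.09, 1.28], [-1.99, 2.15], [-1.42, 1.44], [-3.14, 3.14]. Speed limits (rad/s): [2.79, 2.79, 3.14, 3.14, 3.14, 3.14].

INTERFACE

Orientations are given as a unit quaternion [x, y, z, w].
In Python, from workcell import bot, cams, ticket, get_obs gives the robot as it stands (bot), with the cameras (cams), the readings as plain functions and the job (ticket).
- The arm moves only by the shell command python3 jog.py FILE, which reads ROWS from the file FILE. ROWS is a JSON list of rows, 1 to 10 of them, each of 7 numbers: a rotation vector rx, ry, rz in shares of pi/2 rad (1.0 is pi/2 rad), then dx, dy, dz in a scale on which 1.0 is 800 mm, then the finger opening in m; each row is the pose to reach, as a shift and turn from the pose commanded when the command began, along the tool's axes at that moment; what a row does not reach only later rows make up. A row lasts 1/8 s, in which the tool goes at most 0.0625 m and 0.188 rad, less where a joint would pass 70% of its speed; a pose out of reach is approached as far as the arm can. The fingers move at their own pace and stop on an object; the grip force is fixed at half the most. Time passes only in rows, so rows that do not move let the fingers close. It prints the time, the measured TCP pose, the force, the opening and the grip force at its end. No shift or turn number may pass 1 either way. Input that does not fit is refused with a message, and nothing moves.
- get_obs(): the state, without advancing time (a new reading comes with each control period).
- cams.camera(name): name is "scene" or "top" or "wrist"; returns the picture (384x512x3 uint8, red, green, blue); there is no depth.
- cams.calibration(name): a dict with "mtx" (3x3 intrinsics, pixels), "R" (3x3) and "t" (3): a world point X has camera coordinates R X + t. Camera axes: x right, y down, z forward; pixel columns grow to the right and rows downward; lengths in m; the calibration is good to about 2 mm. A picture is of the moment at which its call begins: read the wrist's pose just before it. calibration takes no time and is no camera call; for the wrist camera it gives the pose at the moment of the call.
- ticket.job_done(): hands the job in; it is judged then, once.
The state is a dict: "clock": time; "joint_pos": joint angles; "joint_vel": joint speeds; "tau": joint torques, N m; "eef_pos": TCP position; "tool_rot": TCP orientation; "ft_force": force on the tool from outside, world axes, zero at the start; "ft_torque": the same for the moment, N m; "grip_width": finger opening in m; "grasp_force": force on a finger pad.
Only numpy, scipy, OpenCV 4.12 (cv2) and the standard library are available. Lean on these libraries where they do the work, as an engineer would, in place of code of your own. Each camera call takes 0.05 s, during which the arm holds its last target. There are 200 camera calls.

TASK

Centre the open moisture tin on the centring stage: draw the sliding stop back by its knob, stand the tin upright on the plate between the two stops, then slide the stop up gently until the tin is held snug between the pins of both stops, over the engraved cross, and let go. Keep the tin upright all the time and leave the two lidded tins where they stand.

Things in the scene. Friction and masses are not known exactly. Their poses are not given: they have to be found in the camera images.
- tin_open: open round aluminium moisture tin with no lid, 60 mm outer diameter, 36 mm high, 0.04 to 0.08 kg, stands upright on the worktop; origin at the centre of its underside, z up. It is one of three tins in a rough row along the worktop's front edge, centres at least 105 mm apart, the only one without a lid
- tin_lidded_a: aluminium moisture tin closed by a lid, 62 mm in diameter and 38 mm high, origin at the centre of its underside; a bystander standing in the same row as the open tin (which tin stands in which place varies)
- tin_lidded_b: aluminium moisture tin closed by a lid, 62 mm in diameter and 38 mm high, origin at the centre of its underside; a bystander standing in the same row as the open tin (which tin stands in which place varies)
- stage: centring stage, fixed: grey-painted plate, its top 16 mm above the worktop. Origin on the worktop under the engraved cross; plate x = -65 to 65, y = -150 to 75 mm. Fixed stop at +y, sliding stop at -y, running between two guide rails (6 mm high and wide, at x = +-37, y = -149 to -44 mm). A 60 mm tin that touches all four pins of the stops stands exactly over the cross
- stage_centre (a point): centre of the engraved cross, on the top of the stage plate, 16 mm above the worktop; axes as those of stage
- fixed_stop (a point): top centre of the fixed stop, 14.5 mm above the plate: dark steel block 64 mm wide (stage x), y = 34 to 60 mm in the stage frame, with two upright 10 mm steel pins of the same height on its inner face, centred at x = +-17.5, y = 30.3 mm
- jaw_knob (a point): grip point on the axis of the sliding stop's knob: upright, black, round, 26 mm in diameter, from 36 to 68 mm above the worktop (this point at 52). It stands on the stop's dark block (66 mm wide, 50 mm long, top 31 mm above the worktop; two pins like those of the fixed stop on its inner face), 68 mm from the cross when the joint reads 0, and moves with the stop
- jaw (a joint): position of the sliding stop in m: 0 where its pins touch a 60 mm tin that stands over the cross against the fixed pins; positive further open along the stage's -y (to 0.06), negative closer (to -0.03). It starts at -0.025 to -0.008, too close for the tin to fit in. It slides with 2 N of friction plus 8 N per m/s and stays where it is left

How it is judged:
By the outcome, as a careful person would: the job done as asked, in the order asked, and still so for the second after the job is handed in, with the robot touching nothing.
It also fails if it takes over 64 s, if anything falls off the work surface, if the arm or the gripper's body presses on something with over 40 N, if the wrist force passes 120 N, or if a joint passes its speed limit or range.

## Working session

There is one attempt and no reset: what is moved stays moved. The work goes in short steps, Python scripts to look and compute and a shell command to move; the robot and the scene stay as the last step left them, time stands still between calls to the robot, and variables do not carry over. Pictures are saved under pics/ and viewed, at most 10 in all, crops included, and the job is handed in when it is done.

```bash
ls; mkdir -p pics
python3 - <<'E'
from workcell import bot, cams, ticket, get_obs
import cv2,numpy as np
o=get_obs();print(o['clock'],o['eef_pos'],o['tool_rot'],o['grip_width'],bot.pinch_z)
for n in('top','scene'):
    im=cams.camera(n);cv2.imwrite(f'pics/{n}0.png',cv2.resize(im[:,:,::-1],(800,600),interpolation=cv2.INTER_CUBIC))
    c=cams.calibration(n);print(n,c['mtx'].tolist(),(-c['R'].T@c['t']).tolist(),c['R'].round(3).tolist())
E
```

```text
jog.py
pics
workcell.py
0.0 [ 0.16172412 -0.47244802  0.23040475] [ 9.86432089e-01  1.64166407e-01 -1.64140746e-04 -1.04801802e-03] 0.08563324088267943 0.0187
top [[366.4771125293259, 0.0, 253.14321147389217], [0.0, 366.4771125293259, 194.9038709669235], [0.0, 0.0, 1.0]] [0.34308739688618295, 0.12375623322394154, 1.1444649419770978] [[-0.014, -1.0, -0.028], [-0.992, 0.017, -0.128], [0.129, 0.026, -0.991]]
scene [[413.78937879777567, 0.0, 249.20420241416716], [0.0, 413.78937879777567, 194.73113893452336], [0.0, 0.0, 1.0]] [-0.1019114392761261, -0.4191961377704674, 0.5790124565985051] [[0.68, -0.733, -0.02], [-0.402, -0.349, -0.846], [0.613, 0.584, -0.532]]
```

View pics/top0.png

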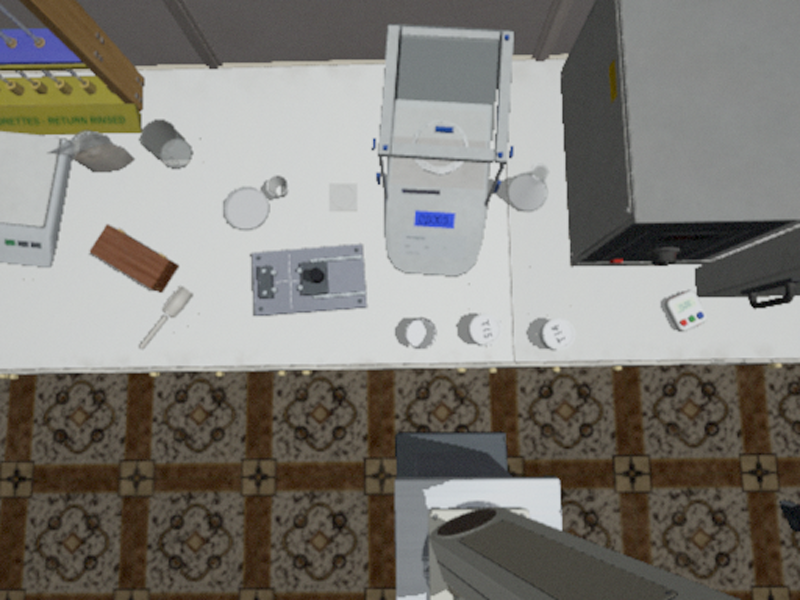

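View pics/scene0.png

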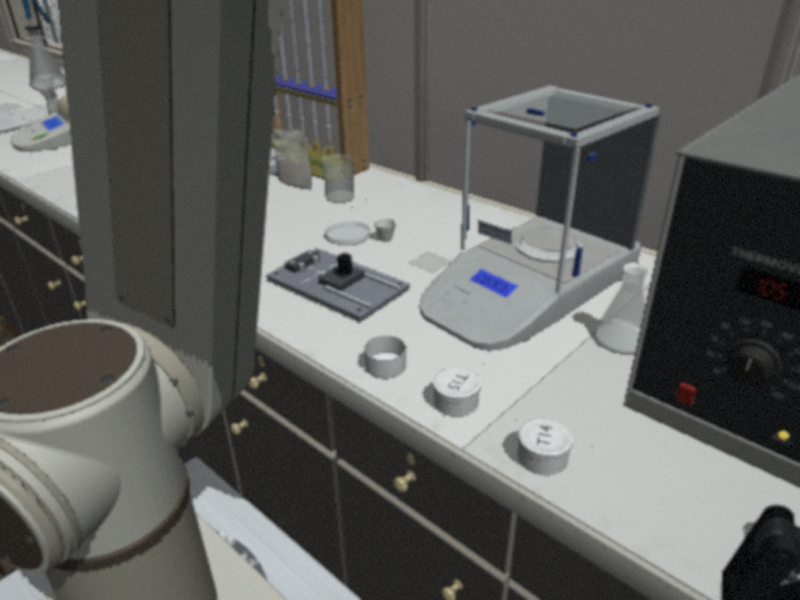

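The top view shows the stage at about (308,279), with the fixed stop on the left and the knob at (317,274). The open tin is at about (416,333), with the lidded tins at (482,330) and (556,334). I'll enlarge the stage and open tin.

Run:
```python
from workcell import bot, cams, ticket, get_obs
import cv2
im=cams.camera('top')[145:235,155:288]
cv2.imwrite('pics/crop.png',cv2.resize(im[:,:,::-1],None,fx=6,fy=6,interpolation=cv2.INTER_CUBIC))
```

```text
(no output)
```

View pics/crop.png

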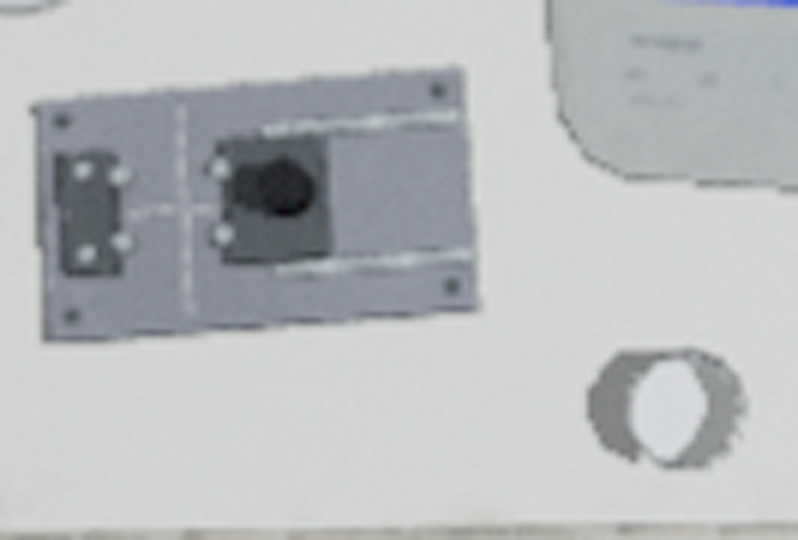

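The crop shows the plate corners at (38,103), (463,70), (480,308) and (45,340), and the cross at (185,210). The knob top is at (287,187). The tin's outline spans x 626–745 and y 348–468; the dark crescent on its left is shadow.

```bash
cat > h.py <<'E'
import numpy as np
from workcell import bot, cams, ticket, get_obs
from scipy.spatial.transform import Rotation as Ro
def ray(name,uv,z,c=None):
    c=c or cams.calibration(name)
    d=c['R'].T@np.linalg.inv(c['mtx'])@np.array([uv[0],uv[1],1.]);p=-c['R'].T@c['t']
    return p+d*(z-p[2])/d[2]
def tool(dp):  # world shift -> tool axes
    return Ro.from_quat(get_obs()['tool_rot']).inv().apply(dp)
E
python3 - <<'E'
from h import *
f=lambda x,y,z:ray('top',(155+(x+.5)/6-.5,145+(y+.5)/6-.5),z)
P=np.array([f(*p,.016) for p in[(38,103),(463,70),(480,308),(45,340)]])[:,:2]
S=np.array([[.065,.075],[.065,-.15],[-.065,-.15],[-.065,.075]])
cp,cs=P.mean(0),S.mean(0)
A=(S-cs)[:,0]+1j*(S-cs)[:,1];B=(P-cp)[:,0]+1j*(P-cp)[:,1]
k=(A.conj()@B)/(A.conj()@A);yaw=np.angle(k);print('scale',abs(k),'yaw',yaw,P)
R=np.array([[np.cos(yaw),-np.sin(yaw)],[np.sin(yaw),np.cos(yaw)]])
o=cp-R@cs;print('origin',o,'cross',f(185,210,.016))
kn=f(287,187,.068)[:2];print('knob',kn,'stage',R.T@(kn-o))
print('pins fixed',[R.T@(f(*p,.0305)[:2]-o) for p in[(121,176),(121,242)]],'jaw pins',[R.T@(f(*p,.0305)[:2]-o) for p in[(220,168),(223,234)]])
t=f(686,408,.036);print('tin',t, 'dia',f(626,408,.036)-f(745,408,.036))
e=get_obs();print(Ro.from_quat(e['tool_rot']).as_matrix().round(3),e['clock'])
E
```

```text
scale 0.9966482551025385 yaw 0.05722869797413521 [[0.60068228 0.44359572]
 [0.61390584 0.21884156]
 [0.48762214 0.21080298]
 [0.47476066 0.43756128]]
origin [0.54209783 0.365139  ] cross [0.5419819  0.36503824 0.016     ]
knob [0.54351108 0.30284681] stage [-0.00215201 -0.06227104]
pins fixed [array([0.01751603, 0.02935735]), array([-0.01706389,  0.03085688])] jaw pins [array([ 0.0177942 , -0.02224604]), array([-0.01687653, -0.02209533])]
tin [0.43238035 0.10547662 0.036     ] dia [0.00096059 0.0600105  0.        ]
[[ 0.946  0.324 -0.001]
 [ 0.324 -0.946  0.002]
 [-0.    -0.002 -1.   ]] 0.15
```

Stage origin is (0.542, 0.365) with yaw 0.057. Plate scale, cross and pins all agree with the given sizes. The jaw reads about -0.008, so the knob is near (0.5455, 0.3046). The tin is at (0.432, 0.105), and its 60 mm diameter checks out. Next I move above the knob.

The rows are not in the units I measure in: shifts go in shares of 800 mm and turns go in shares of pi/2 rad. I convert before sending: -0.58 m is -0.725, -0.54 m is -0.675, -1.298 rad is -0.8263.

```bash
echo '[[0,0,-0.0828,0.075,-0.075,0.0088,0.085],[0,0,-0.1655,0.15,-0.15,0.0175,0.085],[0,0,-0.2483,0.225,-0.225,0.025,0.085],[0,0,-0.331,0.3,-0.3,0.0313,0.085],[0,0,-0.4138,0.375,-0.375,0.0375,0.085],[0,0,-0.4966,0.45,-0.45,0.0375,0.085],[0,0,-0.5793,0.525,-0.525,0.0375,0.085],[0,0,-0.6621,0.6,-0.6,0.0375,0.085],[0,0,-0.7448,0.675,-0.675,0.0375,0.085],[0,0,-0.8263,0.725,-0.725,0.0375,0.085]]' > m.json && python3 jog.py m.json
python3 - <<'E'
from h import *
print(tool(np.array([.5455,.3046,.15])-get_obs()['eef_pos']),Ro.from_quat(get_obs()['tool_rot']).as_matrix().round(3).tolist(),get_obs()['joint_pos'])
E
```

```text
clock: 1.4
eef_pos: [0.437, 0.0894, 0.2027]
tool_rot: [0.685, 0.729, -0.0, 0.0]
ft_force: [1.5, -1.0, -0.1]
grip_width: 0.0849
grasp_force: 0.0
[0.20808646 0.12156446 0.05268199] [[-0.062, 0.998, 0.0], [0.998, 0.062, -0.0], [-0.0, 0.0, -1.0]] [ 2.02136929e-01  1.49736301e-01 -1.84545078e-01  1.23628555e+00
 -3.97435667e-04  1.71122144e+00]
```

In the tool's units: 0.208 m is 0.26, 0.1216 m is 0.152, 0.005 rad is 0.0032.

```bash
echo '[[0,0,0.0032,0.0625,0.0363,0.015,0.085],[0,0,0.0032,0.125,0.0725,0.03,0.085],[0,0,0.0032,0.1875,0.1088,0.045,0.085],[0,0,0.0032,0.25,0.1463,0.06,0.085],[0,0,0.0032,0.26,0.152,0.0625,0.085],[0,0,0.0032,0.26,0.152,0.0625,0.085],[0,0,0.0032,0.26,0.152,0.0625,0.085]]' > m.json && python3 jog.py m.json
python3 - <<'E'
from h import *
import cv2
o=get_obs();c=cams.calibration('wrist');im=cams.camera('wrist')
cv2.imwrite('pics/w1.png',im[:,:,::-1])
for p in [(.5455,.3046,.068),(.542,.365,.016)]:
    q=c['mtx']@(c['R']@np.array(p)+c['t']);print(q[:2]/q[2])
print(o['eef_pos'],o['tool_rot'])
E
```

```text
clock: 2.28
eef_pos: [0.5457, 0.3007, 0.1534]
tool_rot: [0.689, 0.725, -0.0, 0.0]
ft_force: [0.1, 0.5, -0.5]
grip_width: 0.0849
grasp_force: 0.0
[255.20530264 188.15254782]
[254.85060717  96.23170477]
[0.54574513 0.3006951  0.15335102] [ 6.88919381e-01  7.24837952e-01 -1.42774862e-04  9.55542043e-05]
```

View pics/w1.png

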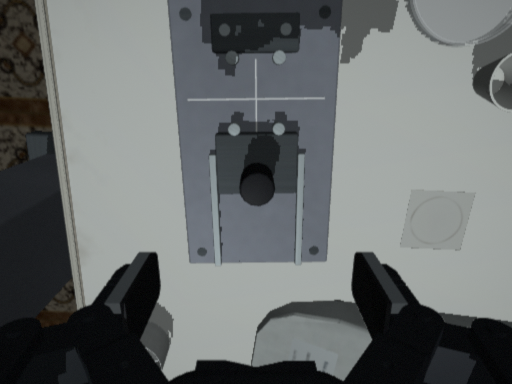

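The wrist view shows the knob top at (257,185), the cross at (256,99), the jaw pins at (234,130) and (279,130), and the fixed pins at (232,58) and (279,58).

Run:
```python
from h import *
o=get_obs()
for n,uv,z in[('knob',(257,185),.068),('cross',(256,99),.016),('jp',(234,130),.0305),('jp',(279,130),.0305),('fp',(232,58),.0305),('fp',(279,58),.0305)]:print(n,ray('wrist',uv,z))
print(tool(np.array([.546,.3046,.038])-o['eef_pos']))
```

```text
knob [0.54687924 0.30686872 0.068     ]
cross [0.5433008  0.36286025 0.016     ]
jp [0.52720045 0.33928877 0.0305    ]
jp [0.56250974 0.34109505 0.0305    ]
fp [0.52408973 0.39205434 0.0305    ]
fp [0.55866961 0.39381575 0.0305    ]
[0.00397723 0.00021798 0.1157111 ]
```

In the tool's units: 0.08 m is 0.1, 0.0006 m is 0.0008.

```bash
echo '[[0,0,0,0.0038,0.0008,0.0375,0.085],[0,0,0,0.0038,0.0008,0.075,0.085],[0,0,0,0.0038,0.0008,0.1,0.085],[0,0,0,0.0038,0.0008,0.1,0.085],[0,0,0,0.0038,0.0008,0.1,0.085]]' > m.json && python3 jog.py m.json
python3 - <<'E'
from h import *
o=get_obs()
print(o['eef_pos'],tool(np.array([.5463,.304,.038])-o['eef_pos']))
E
```

```text
clock: 2.95
eef_pos: [0.5473, 0.3047, 0.0745]
tool_rot: [0.689, 0.725, 0.001, 0.0]
ft_force: [-0.3, 0.1, 1.3]
grip_width: 0.0849
grasp_force: 0.0
[0.54729139 0.30467413 0.0745343 ] [-0.00065906 -0.00110137  0.03653142]
```

```bash
echo '[[0,0,0,0,-0.0009,0.0225,0.085],[0,0,0,0,-0.0009,0.045,0.085],[0,0,0,0,-0.0009,0.045,0.06],[0,0,0,0,-0.0009,0.045,0.03],[0,0,0,0,-0.0009,0.045,0.01],[0,0,0,0,-0.0009,0.045,0.01],[0,0,0,0,-0.0009,0.045,0.01],[0,0,0,0,-0.0009,0.045,0.01]]' > m.json && python3 jog.py m.json
```

```text
clock: 3.95
eef_pos: [0.5464, 0.3054, 0.0384]
tool_rot: [0.688, 0.725, 0.001, 0.0]
ft_force: [-1.2, -1.0, 5.5]
grip_width: 0.0242
grasp_force: 58.8
```

In the tool's units: -0.052 m is -0.065, -0.048 m is -0.06.

```bash
echo '[[0,0,0,-0.0075,0,0,0.01],[0,0,0,-0.015,0,0,0.01],[0,0,0,-0.0225,0,0,0.01],[0,0,0,-0.03,0,0,0.01],[0,0,0,-0.0375,0,0,0.01],[0,0,0,-0.045,0,0,0.01],[0,0,0,-0.0525,0,0,0.01],[0,0,0,-0.06,0,0,0.01],[0,0,0,-0.065,0,0,0.01],[0,0,0,-0.065,0,0,0.01]]' > m.json && python3 jog.py m.json
```

```text
clock: 5.2
eef_pos: [0.5497, 0.2535, 0.0383]
tool_rot: [0.688, 0.725, 0.002, 0.0]
ft_force: [-0.6, 0.9, 5.3]
grip_width: 0.0246
grasp_force: 59.0
```

In the tool's units: -0.12 m is -0.15, -0.09 m is -0.1125.

```bash
echo '[[0,0,0,0,0,0,0.085],[0,0,0,0,0,0,0.085],[0,0,0,0,0,0,0.085],[0,0,0,0,0,-0.05,0.085],[0,0,0,0,0,-0.1125,0.085],[0,0,0,0,0,-0.15,0.085],[0,0,0,0,0,-0.15,0.085],[0,0,0,0,0,-0.15,0.085]]' > m.json && python3 jog.py m.json
python3 - <<'E'
from h import *
o=get_obs()
print(o['eef_pos'],tool(np.array([.4324,.1055,.13])-o['eef_pos']))
E
```

```text
clock: 6.2
eef_pos: [0.5479, 0.2527, 0.1557]
tool_rot: [0.688, 0.725, -0.001, -0.0]
ft_force: [0.6, 0.1, -0.7]
grip_width: 0.085
grasp_force: 0.0
[0.54791071 0.2527291  0.15569648] [-0.14100932 -0.12296646  0.02598199]
```

In the tool's units: -0.141 m is -0.1763, -0.123 m is -0.1538.

```bash
echo '[[0,0,0,-0.05,-0.0438,0,0.085],[0,0,0,-0.1,-0.0875,0,0.085],[0,0,0,-0.15,-0.1313,0,0.085],[0,0,0,-0.1763,-0.1538,0.0063,0.085],[0,0,0,-0.1763,-0.1538,0.0063,0.085],[0,0,0,-0.1763,-0.1538,0.0063,0.085],[0,0,0,-0.1763,-0.1538,0.0063,0.085]]' > m.json && python3 jog.py m.json
python3 - <<'E'
from h import *
import cv2
o=get_obs();c=cams.calibration('wrist');im=cams.camera('wrist')
cv2.imwrite('pics/w2.png',im[:,:,::-1])
p=(.4324,.1055,.036)
q=c['mtx']@(c['R']@np.array(p)+c['t']);print(q[:2]/q[2],o['eef_pos'])
E
```

```text
clock: 7.08
eef_pos: [0.4337, 0.1065, 0.1515]
tool_rot: [0.688, 0.726, 0.0, -0.0]
ft_force: [-0.2, 0.1, 0.7]
grip_width: 0.085
grasp_force: 0.0
[253.64298859 182.23204786] [0.4337233  0.1065486  0.15149469]
```

View pics/w2.png

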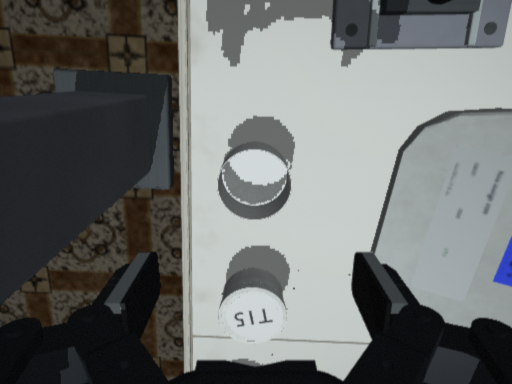

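The tin's rim circle is centred near (255,181), spanning x 219–291, against a predicted (253.6,182.2). It is right under the tool, so I descend.

In the tool's units: 0.139 m is 0.1738, 0.08 m is 0.1.

```bash
echo '[[0,0,0,0,-0.0006,0.05,0.085],[0,0,0,0,-0.0006,0.1,0.085],[0,0,0,0,-0.0006,0.1375,0.085],[0,0,0,0,-0.0006,0.1625,0.085],[0,0,0,0,-0.0006,0.1738,0.085],[0,0,0,0,-0.0006,0.1738,0.085],[0,0,0,0,-0.0006,0.1738,0.085]]' > m.json && python3 jog.py m.json
```

```text
clock: 8.0
eef_pos: [0.4335, 0.1061, 0.0136]
tool_rot: [0.688, 0.725, 0.001, 0.0]
ft_force: [-1.0, -0.5, 0.8]
grip_width: 0.085
grasp_force: 0.0
```

```bash
echo '[[0,0,0,0,0,0,0.07],[0,0,0,0,0,0,0.062],[0,0,0,0,0,0,0.056],[0,0,0,0,0,0,0.05],[0,0,0,0,0,0,0.045],[0,0,0,0,0,0,0.045]]' > m.json && python3 jog.py m.json
```

```text
clock: 8.75
eef_pos: [0.4331, 0.1059, 0.014]
tool_rot: [0.689, 0.725, 0.001, 0.0]
ft_force: [-1.4, -1.8, 8.2]
grip_width: 0.0566
grasp_force: 62.1
```

In the tool's units: -0.12 m is -0.15, -0.03 m is -0.0375.

```bash
echo '[[0,0,0,0,0,-0.0125,0.045],[0,0,0,0,0,-0.0375,0.045],[0,0,0,0,0,-0.075,0.045],[0,0,0,0,0,-0.1125,0.045],[0,0,0,0,0,-0.1375,0.045],[0,0,0,0,0,-0.15,0.045],[0,0,0,0,0,-0.15,0.045],[0,0,0,0,0,-0.15,0.045]]' > m.json && python3 jog.py m.json
python3 - <<'E'
from h import *
o=get_obs()
r=Ro.from_quat(o['tool_rot']).as_matrix()
print(r.round(4).tolist(),o['eef_pos'],tool(np.array([.5427,.360,.134])-o['eef_pos']))
E
```

```text
clock: 9.75
eef_pos: [0.4318, 0.1056, 0.132]
tool_rot: [0.688, 0.725, -0.001, -0.0]
ft_force: [-0.3, -0.0, -0.3]
grip_width: 0.057
grasp_force: 64.4
[[-0.052, 0.9986, -0.0016], [0.9986, 0.052, -0.0004], [-0.0003, -0.0016, -1.0]] [0.43182964 0.10561659 0.13196359] [ 0.24827892  0.12393351 -0.00231712]
```

In the tool's units: 0.248 m is 0.31, 0.24 m is 0.3, -0.005 rad is -0.0032.

```bash
echo '[[0,0,0,0.025,0.0125,0,0.045],[0,0,0,0.075,0.0375,0,0.045],[0,0,0,0.125,0.0625,0,0.045],[0,0,0,0.175,0.0875,0,0.045],[0,0,0,0.225,0.1125,0,0.045],[0,0,0,0.2688,0.135,0,0.045],[0,0,-0.0032,0.3,0.15,0,0.045],[0,0,-0.0032,0.31,0.155,0,0.045],[0,0,-0.0032,0.31,0.155,0,0.045],[0,0,-0.0032,0.31,0.155,0,0.045]]' > m.json && python3 jog.py m.json
python3 - <<'E'
from h import *
import cv2
o=get_obs();c=cams.calibration('wrist');im=cams.camera('wrist')
cv2.imwrite('pics/w3.png',im[:,:,::-1])
print(o['eef_pos'],tool(np.array([.5427,.360,.034])-o['eef_pos']),o['ft_force'])
E
```

```text
clock: 11.0
eef_pos: [0.543, 0.3586, 0.1325]
tool_rot: [0.687, 0.727, -0.001, -0.0]
ft_force: [-0.4, 0.0, 0.2]
grip_width: 0.0565
grasp_force: 64.4
[0.54300406 0.3586204  0.13246009] [ 0.00145618 -0.00015666  0.09845933] [-0.42719277  0.04703416  0.18435393]
```

View pics/w3.png

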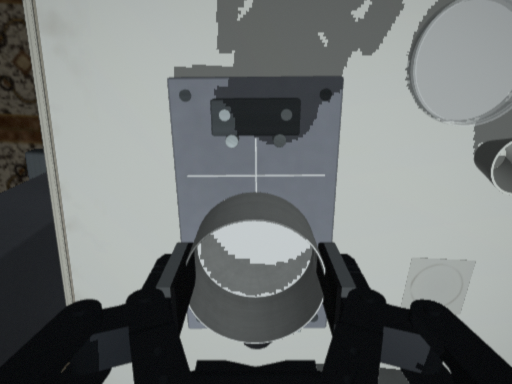

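The tin is held centred and level. The cross shows at (256,175.5) and the fixed pins at (232,141) and (279,141).

```bash
python3 - <<'E'
from h import *
for uv,z in[((256,175.5),.016),((232,141),.0305),((279,141),.0305)]:print(ray('wrist',uv,z))
E
echo '[[0,0,0,0.0006,0,0.025,0.045],[0,0,0,0.0006,0,0.0625,0.045],[0,0,0,0.0006,0,0.0938,0.045],[0,0,0,0.0006,0,0.1063,0.045],[0,0,0,0.0006,0,0.1125,0.045],[0,0,0,0.0006,0,0.1125,0.045],[0,0,0,0.0006,0,0.1125,0.045]]' > m.json && python3 jog.py m.json
```

```text
[0.54334491 0.3628391  0.016     ]
[0.52410564 0.39223849 0.0305    ]
[0.55842149 0.39418727 0.0305    ]
clock: 11.92
eef_pos: [0.5442, 0.3608, 0.044]
tool_rot: [0.687, 0.727, 0.001, 0.0]
ft_force: [0.0, 0.9, -0.2]
grip_width: 0.0567
grasp_force: 64.4
```

In the tool's units: 0.013 m is 0.0163, 0.011 m is 0.0138.

```bash
echo '[[0,0,0,-0.0013,-0.0013,0.0075,0.045],[0,0,0,-0.0013,-0.0013,0.0138,0.045],[0,0,0,-0.0013,-0.0013,0.0163,0.045],[0,0,0,-0.0013,-0.0013,0.0163,0.045],[0,0,0,-0.0013,-0.0013,0.0163,0.045]]' > m.json && python3 jog.py m.json
```

```text
clock: 12.55
eef_pos: [0.5421, 0.3591, 0.03]
tool_rot: [0.687, 0.727, -0.0, -0.0]
ft_force: [-2.5, -1.4, 4.9]
grip_width: 0.0565
grasp_force: 64.9
```

Contact with the plate is light (about 5 N), so I release and rise.

In the tool's units: -0.12 m is -0.15, -0.1 m is -0.125.

```bash
echo '[[0,0,0,0,0,0,0.06],[0,0,0,0,0,0,0.066],[0,0,0,0,0,0,0.075],[0,0,0,0,0,0,0.085],[0,0,0,0,0,0,0.085],[0,0,0,0,0,-0.025,0.085],[0,0,0,0,0,-0.075,0.085],[0,0,0,0,0,-0.125,0.085],[0,0,0,0,0,-0.15,0.085],[0,0,0,0,0,-0.15,0.085]]' > m.json && python3 jog.py m.json
python3 - <<'E'
from h import *
import cv2
o=get_obs();print(o['eef_pos'],tool(np.array([.5482,.2527,.15])-o['eef_pos']))
im=cams.camera('wrist');cv2.imwrite('pics/w4.png',im[:,:,::-1])
E
```

```text
clock: 13.8
eef_pos: [0.5438, 0.3602, 0.1522]
tool_rot: [0.687, 0.727, 0.002, 0.001]
ft_force: [-0.8, -0.6, 0.6]
grip_width: 0.085
grasp_force: 0.0
[0.54375251 0.36017412 0.15218613] [-0.10755815 -0.00168815  0.00190806]
```

View pics/w4.png

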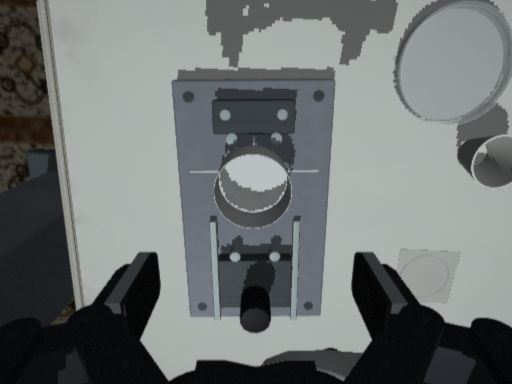

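The tin stands upright at about (254,187), just short of the fixed pins, with the jaw drawn well back and its knob at (256,320). I go back to the knob.

In the tool's units: -0.1075 m is -0.1344, -0.1 m is -0.125.

```bash
echo '[[0,0,0,-0.0438,0,0,0.085],[0,0,0,-0.0875,-0.0013,0,0.085],[0,0,0,-0.125,-0.0019,0,0.085],[0,0,0,-0.1344,-0.0019,0.0125,0.085],[0,0,0,-0.1344,-0.0019,0.05,0.085],[0,0,0,-0.1344,-0.0019,0.0875,0.085],[0,0,0,-0.1344,-0.0019,0.0875,0.085],[0,0,0,-0.1344,-0.0019,0.0875,0.085]]' > m.json && python3 jog.py m.json
python3 - <<'E'
from h import *
o=get_obs();print(tool(np.array([.5485,.2530,.0385])-o['eef_pos']))
E
```

```text
clock: 14.85
eef_pos: [0.5471, 0.2525, 0.0797]
tool_rot: [0.686, 0.727, -0.0, -0.0]
ft_force: [-0.2, 0.1, -0.0]
grip_width: 0.0851
grasp_force: 0.0
[0.00041192 0.00141055 0.04123171]
```

In the tool's units: 0.039 m is 0.0488, 0.02 m is 0.025.

```bash
echo '[[0,0,0,0,0.0019,0.025,0.085],[0,0,0,0,0.0019,0.0488,0.085],[0,0,0,0,0.0019,0.0488,0.06],[0,0,0,0,0.0019,0.0488,0.03],[0,0,0,0,0.0019,0.0488,0.01],[0,0,0,0,0.0019,0.0488,0.01],[0,0,0,0,0.0019,0.0488,0.01],[0,0,0,0,0.0019,0.0488,0.01]]' > m.json && python3 jog.py m.json
```

```text
clock: 15.85
eef_pos: [0.5497, 0.2525, 0.0424]
tool_rot: [0.687, 0.727, 0.001, 0.001]
ft_force: [0.0, 0.3, 5.2]
grip_width: 0.0243
grasp_force: 58.8
```

In the tool's units: 0.034 m is 0.0425, 0.031 m is 0.0388.

```bash
echo '[[0,0,0,0.0038,0,0,0.01],[0,0,0,0.0088,0,0,0.01],[0,0,0,0.0138,0,0,0.01],[0,0,0,0.0188,0,0,0.01],[0,0,0,0.0238,0,0,0.01],[0,0,0,0.0288,0,0,0.01],[0,0,0,0.0338,0,0,0.01],[0,0,0,0.0388,0,0,0.01],[0,0,0,0.0425,0,0,0.01],[0,0,0,0.0425,0,0,0.01]]' > m.json && python3 jog.py m.json
```

```text
clock: 17.1
eef_pos: [0.5476, 0.2862, 0.0424]
tool_rot: [0.687, 0.727, 0.001, 0.001]
ft_force: [-0.1, -0.6, 6.4]
grip_width: 0.0246
grasp_force: 59.1
```

In the tool's units: 0.004 m is 0.005, 0.003 m is 0.0038.

```bash
echo '[[0,0,0,0.0013,0,0,0.01],[0,0,0,0.0025,0,0,0.01],[0,0,0,0.0038,0,0,0.01],[0,0,0,0.005,0,0,0.01],[0,0,0,0.005,0,0,0.01],[0,0,0,0.005,0,0,0.01]]' > m.json && python3 jog.py m.json
```

```text
clock: 17.85
eef_pos: [0.5473, 0.2898, 0.0424]
tool_rot: [0.687, 0.727, 0.001, 0.001]
ft_force: [-0.4, -1.9, 7.2]
grip_width: 0.0244
grasp_force: 59.1
```

In the tool's units: 0.003 m is 0.0038, 0.0025 m is 0.0031.

```bash
echo '[[0,0,0,0.0006,0,0,0.01],[0,0,0,0.0013,0,0,0.01],[0,0,0,0.0019,0,0,0.01],[0,0,0,0.0025,0,0,0.01],[0,0,0,0.0031,0,0,0.01],[0,0,0,0.0038,0,0,0.01],[0,0,0,0.0038,0,0,0.01],[0,0,0,0.0038,0,0,0.01]]' > m.json && python3 jog.py m.json
```

```text
clock: 18.85
eef_pos: [0.5472, 0.2927, 0.0424]
tool_rot: [0.687, 0.727, 0.001, 0.001]
ft_force: [-0.0, -2.4, 6.7]
grip_width: 0.0243
grasp_force: 59.1
```

In the tool's units: 0.0015 m is 0.0019, 0.001 m is 0.0013.

```bash
echo '[[0,0,0,0.0006,0,0,0.01],[0,0,0,0.0013,0,0,0.01],[0,0,0,0.0019,0,0,0.01],[0,0,0,0.0019,0,0,0.01],[0,0,0,0.0019,0,0,0.01]]' > m.json && python3 jog.py m.json
```

```text
clock: 19.48
eef_pos: [0.5471, 0.2942, 0.0424]
tool_rot: [0.687, 0.727, 0.001, 0.001]
ft_force: [-0.8, -1.8, 6.9]
grip_width: 0.0243
grasp_force: 59.1
```

In the tool's units: 0.001 m is 0.0013, 0.0008 m is 0.001.

```bash
echo '[[0,0,0,0.0005,0,0,0.01],[0,0,0,0.001,0,0,0.01],[0,0,0,0.0013,0,0,0.01],[0,0,0,0.0013,0,0,0.01]]' > m.json && python3 jog.py m.json; echo '[[0,0,0,0.0005,0,0,0.01],[0,0,0,0.001,0,0,0.01],[0,0,0,0.0013,0,0,0.01],[0,0,0,0.0013,0,0,0.01]]' > m.json && python3 jog.py m.json
```

```text
clock: 19.98
eef_pos: [0.547, 0.2952, 0.0424]
tool_rot: [0.687, 0.727, 0.001, 0.001]
ft_force: [0.1, -1.7, 6.4]
grip_width: 0.0244
grasp_force: 59.1
clock: 20.48
eef_pos: [0.547, 0.2962, 0.0424]
tool_rot: [0.687, 0.727, 0.001, 0.001]
ft_force: [-0.4, -1.5, 6.7]
grip_width: 0.0241
grasp_force: 59.1
```

Run:
```python
from h import *
import cv2
im=cams.camera('wrist');cv2.imwrite('pics/w5.png',cv2.resize(im[0:260,130:390,::-1],None,fx=2.3,fy=2.3,interpolation=cv2.INTER_CUBIC))
```

```text
(no output)
```

View pics/w5.png

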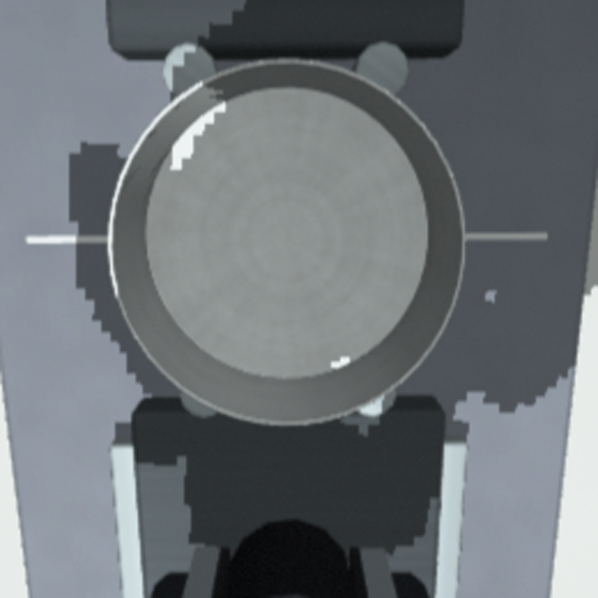

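The tin is upright, nearly touching all the pins and over the cross line. I keep going gently until the force rises.

In the tool's units: 0.0006 m is 0.0008, 0.0003 m is 0.0004.

```bash
for i in 1; do echo '[[0,0,0,0.0004,0,0,0.01],[0,0,0,0.0008,0,0,0.01],[0,0,0,0.0008,0,0,0.01]]' > m.json && python3 jog.py m.json; done; echo '[[0,0,0,0.0004,0,0,0.01],[0,0,0,0.0008,0,0,0.01],[0,0,0,0.0008,0,0,0.01]]' > m.json && python3 jog.py m.json
```

```text
clock: 20.9
eef_pos: [0.5469, 0.2967, 0.0424]
tool_rot: [0.687, 0.727, 0.001, 0.001]
ft_force: [-1.2, -2.0, 5.9]
grip_width: 0.0245
grasp_force: 59.1
clock: 21.28
eef_pos: [0.5469, 0.2968, 0.0423]
tool_rot: [0.687, 0.727, 0.0, 0.001]
ft_force: [-0.9, -3.8, 7.4]
grip_width: 0.0241
grasp_force: 59.2
```

In the tool's units: 0.0005 m is 0.0006, 0.0003 m is 0.0004.

```bash
echo '[[0,0,0,0.0004,0,0,0.01],[0,0,0,0.0006,0,0,0.01],[0,0,0,0.0006,0,0,0.01],[0,0,0,0.0006,0,0,0.01]]' > m.json && python3 jog.py m.json
```

```text
clock: 21.78
eef_pos: [0.5469, 0.2969, 0.0423]
tool_rot: [0.687, 0.727, 0.0, 0.001]
ft_force: [0.1, -4.6, 7.3]
grip_width: 0.0242
grasp_force: 59.2
```

In the tool's units: 0.0008 m is 0.001, 0.0004 m is 0.0005.

```bash
echo '[[0,0,0,0.0005,0,0,0.01],[0,0,0,0.001,0,0,0.01],[0,0,0,0.001,0,0,0.01],[0,0,0,0.001,0,0,0.01]]' > m.json && python3 jog.py m.json
```

```text
clock: 22.28
eef_pos: [0.5469, 0.297, 0.0424]
tool_rot: [0.687, 0.727, -0.0, 0.002]
ft_force: [-1.0, -6.2, 8.6]
grip_width: 0.0244
grasp_force: 59.3
```

The stop has stalled and the force is rising to about 6 N, so the tin is snug. I release and rise.

In the tool's units: -0.12 m is -0.15, -0.08 m is -0.1.

```bash
echo '[[0,0,0,0,0,0,0.03],[0,0,0,0,0,0,0.05],[0,0,0,0,0,0,0.085],[0,0,0,0,0,0,0.085],[0,0,0,0,0,0,0.085],[0,0,0,0,0,-0.0375,0.085],[0,0,0,0,0,-0.1,0.085],[0,0,0,-0.025,0,-0.15,0.085],[0,0,0,-0.05,0,-0.15,0.085],[0,0,0,-0.05,0,-0.15,0.085]]' > m.json && python3 jog.py m.json
python3 - <<'E'
from h import *
import cv2
im=cams.camera('wrist');cv2.imwrite('pics/w6.png',cv2.resize(im[60:280,160:355,::-1],None,fx=2.7,fy=2.7,interpolation=cv2.INTER_CUBIC))
E
```

```text
clock: 23.52
eef_pos: [0.548, 0.2576, 0.1605]
tool_rot: [0.687, 0.726, -0.0, -0.0]
ft_force: [1.3, 0.5, -0.4]
grip_width: 0.0849
grasp_force: 0.0
```

View pics/w6.png

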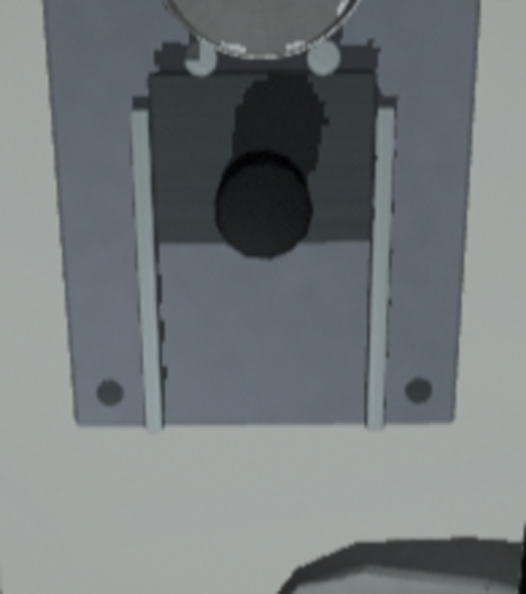

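The knob is free and both jaw pins (200,62) and (323,58) touch the tin. My last picture checks the fixed side.

Run:
```python
from h import *
import cv2
im=cams.camera('wrist');cv2.imwrite('pics/w7.png',cv2.resize(im[0:110,170:340,::-1],None,fx=4.5,fy=4.5,interpolation=cv2.INTER_CUBIC))
```

```text
(no output)
```

View pics/w7.png

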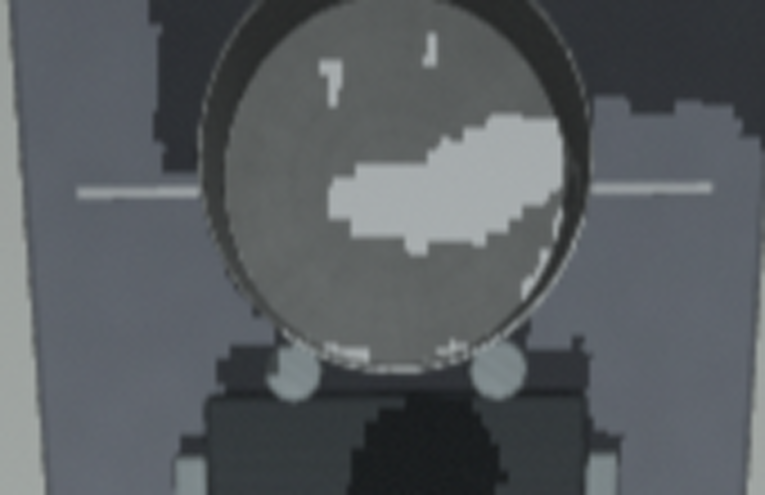

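The tin is upright and centred: the cross arms show equally on both sides (78–200 and 590–712), and both jaw pins are in contact. I hand the job in.

```bash
python3 -c "
from workcell import bot, cams, ticket, get_obs
print(ticket.job_done())"
```

```text
the job is handed in; nothing more can be done
None
```

The open tin stands upright over the engraved cross, held snug between the two stops with the knob released; the lidded tins were not touched, and the job was handed in at about 24 s.

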